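# Find the bottle with the loose cap

### The job

One of the three square finish bottles has a loose cap: check them with a gentle twist of the cap (about a tenth of a turn either way, never over a quarter turn) until one cap turns by itself while its bottle stays still; even the last one must be twisted before it is moved. Then pick up that bottle by its body, not by its cap, and set it down upright, without dropping it, in the wooden rework tray. The other two bottles stay standing where they are (they may be turned on the spot), and the offcut, the tin and the hammer are left alone.

Things in the scene. Friction and masses are not known exactly. Their poses are not given: they have to be found in the camera images.
- jar_a_center (a point): Plain white square bottle, one of three that look alike (which name stands where changes): body 62 x 62 mm wide and 100 mm tall, about 0.5 kg, standing loose on the bench; above it a short thin neck and a black ribbed screw cap 46 mm in diameter and 24 mm tall, from 104 to 128 mm above the bottle's underside (a 2 mm ridge lies across the cap's top). This point is on the bottle's axis, half-way up, 64 mm above its underside; z up, x and y square to the body's flat sides.
- cap_a (a joint): The screw cap of bottle a: its angle relative to the bottle's body, rad, near 0 (within 0.05) at the start, growing counter-clockwise seen from above (opening). A loose cap turns alone against light drag (about 0.02 N m) while its bottle stays still, and stays where it is left; a tight cap holds (over 1 N m), so twisting it only turns the whole bottle with it on the bench and this angle hardly changes. One of the three caps is loose, any of them.
- jar_b_center (a point): Plain white square bottle, one of three that look alike (which name stands where changes): body 62 x 62 mm wide and 100 mm tall, about 0.5 kg, standing loose on the bench; above it a short thin neck and a black ribbed screw cap 46 mm in diameter and 24 mm tall, from 104 to 128 mm above the bottle's underside (a 2 mm ridge lies across the cap's top). This point is on the bottle's axis, half-way up, 64 mm above its underside; z up, x and y square to the body's flat sides.
- cap_b (a joint): The screw cap of bottle b: its angle relative to the bottle's body, rad, near 0 (within 0.05) at the start, growing counter-clockwise seen from above (opening). A loose cap turns alone against light drag (about 0.02 N m) while its bottle stays still, and stays where it is left; a tight cap holds (over 1 N m), so twisting it only turns the whole bottle with it on the bench and this angle hardly changes. One of the three caps is loose, any of them.
- jar_c_center (a point): Plain white square bottle, one of three that look alike (which name stands where changes): body 62 x 62 mm wide and 100 mm tall, about 0.5 kg, standing loose on the bench; above it a short thin neck and a black ribbed screw cap 46 mm in diameter and 24 mm tall, from 104 to 128 mm above the bottle's underside (a 2 mm ridge lies across the cap's top). This point is on the bottle's axis, half-way up, 64 mm above its underside; z up, x and y square to the body's flat sides.
- cap_c (a joint): The screw cap of bottle c: its angle relative to the bottle's body, rad, near 0 (within 0.05) at the start, growing counter-clockwise seen from above (opening). A loose cap turns alone against light drag (about 0.02 N m) while its bottle stays still, and stays where it is left; a tight cap holds (over 1 N m), so twisting it only turns the whole bottle with it on the bench and this angle hardly changes. One of the three caps is loose, any of them.
- tray_in (a point): Shallow open square wooden rework tray, fixed: 170 x 170 mm outside, 30 mm high, walls 9 mm thick. This point is the centre of its inner floor, 9 mm above the bench; x and y along its sides, z up.
- offcut_center (a point): Bystander: loose wooden offcut lying flat, 45 x 160 x 30 mm, at its centre; the 160 mm run along its y.
- can_center (a point): Bystander: upright closed tin with a plain cardboard band, 74 mm in diameter, 100 mm tall, at its centre.
- hammer_grip (a point): Bystander: hammer lying on the bench, 260 mm long with an 80 mm wide head; this point is on its handle 182 mm from the butt, its x axis runs along the handle to the head.

How it is judged (in metres and radians):
On the way:
1. the loose cap has been twisted by at least 0.17 rad from its zero while its bottle stood on the bench, within 40 mm of where it was ((value of joint cap_b above 0.17 rad or value of joint cap_b below -0.17 rad) and distance of jar_b_center from where it was at the start of the episode below 0.04 m and height (world z) of jar_b_center below 0.07 m), for 0.2 s.
At the end, for the whole second after the job is handed in: The loose bottle stands upright (within 0.1 rad) and still on the tray's floor, its axis within 55 mm of the tray's centre along each side of the tray; the two tight bottles stand upright within 40 mm of where they were (x of jar_b_center in the frame of tray_in between -0.055 and 0.055 m and y of jar_b_center in the frame of tray_in between -0.055 and 0.055 m and z of jar_b_center in the frame of tray_in between 0.058 and 0.07 m and linear speed of jar_b below 0.03 m/s and angle between each of jar_a_center, jar_b_center, jar_c_center's own z axis and vertical below 0.1 rad and distance of each of jar_a_center, jar_c_center from where it was at the start of the episode below 0.04 m); the robot touches nothing.
It fails at once if any cap is unscrewed or screwed more than a quarter turn (1.6 rad) (value of joint any of cap_a, cap_b, cap_c above 1.6 rad or value of joint any of cap_a, cap_b, cap_c below -1.6 rad).
It fails at once if a bottle is tipped over (more than 0.5 rad) (angle between any of jar_a_center, jar_b_center, jar_c_center's own z axis and vertical above 0.5 rad).
It fails at once if the loose bottle is lifted by its cap (height (world z) of jar_b_center above 0.084 m and contact force between the fingers and cap_b above 1.5 N).
It fails at once if the loose bottle is dropped or thrown into the tray (faster than 0.5 m/s just above its floor) (horizontal distance between jar_b_center and tray_in below 0.1 m and height (world z) of jar_b_center below 0.09 m and linear speed of jar_b above 0.5 m/s).
It fails at once if the wood offcut, the tin or the hammer is moved by more than 30 mm (distance of any of offcut_center, can_center, hammer_grip from where it was at the start of the episode above 0.03 m).
It also fails if it takes over 67 s, if anything falls off the work surface, if the arm or the gripper's body presses on something with over 40 N, if the wrist force passes 120 N, or if a joint passes its speed limit or range.

### The arm

A 7-joint arm with a two-finger parallel gripper is mounted at the origin on the work surface. World frame = base frame: x ahead of the robot, y to its left, z up, the work surface at z = 0. Lengths are in mm, angles in rad, forces in N, time in s.
With the tool pointing down it reaches from about 350 to 900 mm from the base axis. Payload 8.1 kg.
Tool frame: the origin (TCP) lies between the finger pads; the fingertips stand 8 mm ahead of it and the grasp point (between the pads) lies 11 mm behind it; z points along the fingers, y is the line along which they close (so a half turn about z gives the same grasp; the last joint's range is limited). The gripper opens to 85 mm and grips with 20 to 120 N. Pads are 22 mm wide; open, the fingers measure 114 mm over their backs; the gripper's body (76 mm by 85 mm) begins 54 mm behind the grasp point. The pads swing forward as they close: fully open they stand 13 mm farther back than shut.
Start: joints at [1.045, 0.434, 0.025, 1.573, -0.012, 1.134, -0.075], TCP at [256.426, -569.988, 239.323] pointing down, gripper open.
Joint ranges: [-2.62, 2.62], [-0.44, 2.09], [-1.27, 1.32], [0.08, 2.57], [-1.32, 4.46], [0.12, 2], [-2.74, 2.74]. Speed limits (rad/s): [2.22, 2.22, 3.01, 3.01, 3.14, 3.14, 3.14].

### API

Orientations are given as a unit quaternion [x, y, z, w].
In Python, from bench import arm gives the robot as it stands. The module is installed in compiled form; this text tells all that it offers.
- The arm moves only by the tool carry_out, never from a script. Its argument "steps" is a list of rows, each a list of 6 numbers: the shift along the tool's x, y, z in mm, then the turn, a rotation vector about the tool's x, y, z in degrees. In form: [[dx, dy, dz, wx, wy, wz], ...]. A call has 1 to 20 rows; each row shifts and turns the commanded pose from where the row before left it, along the tool's axes as they then stand; what a row does not reach is not made up. A row lasts 1/12 s, in which the tool goes at most 41.7 mm and 7.16 degrees, less where a joint would pass 70% of its speed; a pose out of reach is approached as far as the arm can. A call is refused whole if a number of a shift passes 41.7 or a number of a turn 7.16, either way. A call with a gripper value outside its range is refused whole. "gripper" is the opening, from 0 (shut) to 1 (fully open), set as the call begins (left out, the last holds). The fingers move at their own pace and stop on an object; "squeeze" is the grip in N (left out, the last holds). Time passes only in rows, so rows that do not move let the fingers close. It gives the time, the measured TCP pose, the force, the opening and the grip force at its end, in the units of the state.
- arm.observe(): the state, without advancing time (a new reading comes with each control period).
- arm.camera(name): name is "scene" or "top" or "wrist"; returns (picture, depth): 384x512x3 uint8, blue, green, red; 384x512 float32, mm along the optical axis (not along the pixel's ray), 0 where there is no reading.
- arm.get_calibration(name): a dict with "intrinsics" (3x3 intrinsics, pixels), "rvec" (rotation vector, rad) and "tvec" (3), from world to camera coordinates, as OpenCV has them; the wrist camera has in their place "T_tool_cam" (4x4, takes a point from camera to tool coordinates, whose origin is the TCP and whose axes are the flange's). Camera axes: x right, y down, z forward; pixel columns grow to the right and rows downward; lengths in mm; the calibration is good to about 2 mm. A picture is of the moment at which its call begins: read the wrist's pose just before it. get_calibration takes no time and is no camera call.
- arm.job_done(): hands the job in; it is judged then, once.
Trained networks look in the newest picture that a camera, given by its name, has taken for a name from the list of things; names that differ only in an ending like _2 or _b are one class to them, and where a whole thing is asked for, a point or a joint stands for the part that bears it (a point fixed in the world has none). Each returns a list of dicts, best first, with "p" (0 to 1); they miss things now and then, are a little off and sometimes report something else, mostly with a low value. They report only what shows in the picture. A call takes as long as a camera call.
- arm.spot_in(camera, target): "location" ([x, y, z] in mm, in the coordinates of the camera as it stood for that picture, good to about 4 mm: the middle of the surface that is visible of it).
- arm.place_of(camera, target): "location" ([x, y, z] in mm, in the coordinates of the camera as it stood for that picture, good to about 4 mm: a listed point, or the origin of a listed thing).
The state is a dict: "time": time; "q": joint angles; "dq": joint speeds; "joint_efforts": joint torques, N m; "tool_pos": TCP position; "tcp_rot": TCP orientation; "force": force on the tool from outside, world axes, zero at the start; "moment": the same for the moment, N m; "width": opening from 0.0 (shut) to 1.0 (fully open); "gripper_force": force on a finger pad.
Only numpy, scipy, OpenCV 4.12 (cv2) and the standard library are available. Lean on these libraries where they do the work, as an engineer would, in place of code of your own. Each camera call takes 0.05 s, during which the arm holds its last target. There are 200 camera calls.

## Working session

There is one attempt and no reset: what is moved stays moved. The work goes in short steps, Python scripts to look and compute and a tool call to move; the robot and the scene stay as the last step left them, time stands still between calls to the robot, and variables do not carry over. Pictures are saved under pics/ and viewed, at most 10 in all, crops included, and the job is handed in when it is done.

Besides the shell and the picture viewer there is one more tool, called after "Call:" by a JSON object that holds its "method" and its "body", one argument or row to a line. carry_out: Moves the arm, as the interface text tells. Its arguments: {"type":"object","properties":{"steps":{"type":"array","items":{"type":"array","items":{"type":"number"}}},"gripper":{"type":"number"},"squeeze":{"type":"number"}},"required":["steps"]}

```bash
mkdir -p pics; cat > h.py <<'E'
import numpy as np, cv2
from bench import arm
from scipy.spatial.transform import Rotation as R
def cam2w(name):
    c=arm.get_calibration(name)
    if name=='wrist':
        s=arm.observe(); T=np.eye(4);T[:3,:3]=R.from_quat(s['tcp_rot']).as_matrix();T[:3,3]=s['tool_pos']
        return T@np.array(c['T_tool_cam'])
    T=np.eye(4);T[:3,:3]=cv2.Rodrigues(np.array(c['rvec'],float))[0];T[:3,3]=np.ravel(c['tvec'])
    return np.linalg.inv(T)
def look(name,f=None):
    T=cam2w(name); im,d=arm.camera(name)
    if f: cv2.imwrite('pics/'+f,im)
    return T,im,d
def find(name,T,t,fn='place_of',K=3,pmin=.2):
    for r in getattr(arm,fn)(name,t)[:K]:
        if r['p']>pmin: 
            w=T@np.r_[r['location'],1]; print(t,fn,round(r['p'],2),w[:3].round(1))
def cloud(name,T,d):
    k=np.array(arm.get_calibration(name)['intrinsics']); v,u=np.indices(d.shape)
    P=np.stack([(u-k[0,2])/k[0,0]*d,(v-k[1,2])/k[1,1]*d,d],-1)
    return P@T[:3,:3].T+T[:3,3]
E
python3 - <<'E'
from h import *
T,im,d=look('top','top.png')
for t in ['jar_a_center','tray_in','offcut_center','can_center','hammer_grip']: find('top',T,t,K=4)
P=cloud('top',T,d)
m=((P[...,2]>95)&(P[...,2]<140)&(d>0)).astype(np.uint8)
n,l,s,c=cv2.connectedComponentsWithStats(m)
for i in range(1,n):
    if s[i,4]>40:
        q=P[l==i]; print(i,s[i],q.min(0).round(),q.max(0).round(),q.mean(0).round(1))
        for lo,hi in ((95,103),(122,135)):
            z=q[(q[:,2]>lo)&(q[:,2]<hi)]
            if len(z)>10: print('  ',lo,len(z),z.mean(0).round(1),cv2.minAreaRect(z[:,:2].astype(np.float32)))
s=arm.observe();print(s['time'],s['tool_pos'],s['tcp_rot'],s['width'])
print(R.from_quat(s['tcp_rot']).as_matrix().round(3)); print(arm.get_calibration('wrist')['T_tool_cam'])
E
```

```text
jar_a_center place_of 0.59 [522.6 281.8  64.5]
tray_in place_of 0.71 [ 566.5 -270.     9.1]
offcut_center place_of 0.64 [708.9 232.5  13.7]
hammer_grip place_of 0.61 [482.9 499.9  12. ]
1 [304 137  22  22 356] [ 708. -101.   95.] [776. -36. 106.] [742.  -67.8 100.1]
   95 319 [741.9 -67.5  99.6] ((743.2554931640625, -68.06126403808594), (65.8587875366211, 66.4216537475586), 81.45753479003906)
2 [293 187  26  25 402] [540. -85.  95.] [614.  -9. 134.] [573.7 -45.2 114.3]
   95 171 [571.6 -43.6  99. ] ((577.566162109375, -47.51970291137695), (60.64741516113281, 62.1981086730957), 30.026966094970703)
   122 196 [577.3 -47.3 128. ] ((577.5380249023438, -47.23149871826172), (44.77479553222656, 46.334571838378906), 31.36135482788086)
3 [240 196  26  25 406] [503.  72.  95.] [577. 148. 136.] [537.6 108.8 114.1]
   95 180 [535.1 108.8  99. ] ((540.6336669921875, 109.14016723632812), (61.6402702331543, 61.321533203125), 27.335468292236328)
   122 199 [540.2 109.1 128.2] ((540.908447265625, 108.36268615722656), (45.25901794433594, 44.431026458740234), 21.335092544555664)
4 [181 199  26  26 406]
[... 299 characters left out ...]
9.564796447753906)
5 [267 380  27   4  80] [ 63. -31.  96.] [ 75.  39. 125.] [ 70.6   5.5 108.5]
   95 18 [ 70.5   4.6 100.2] ((69.59544372558594, 4.2972564697265625), (8.35617733001709, 70.3794174194336), 3.4293394088745117)
0.3 [ 256.33840253 -569.86296062  239.06761471] [ 9.77745596e-01  2.09793920e-01 -9.21547208e-05 -2.28281190e-04] 0.9986498452458713
[[ 0.912  0.41  -0.   ]
 [ 0.41  -0.912  0.   ]
 [-0.    -0.    -1.   ]]
[[ 3.37055173e-04 -9.51009762e-01 -3.09160668e-01  7.90841312e+01]
 [ 9.99999043e-01 -9.43205710e-05  1.38036522e-03  7.39100555e-01]
 [-1.34190101e-03 -3.09160837e-01  9.51008820e-01 -1.35177622e+02]
 [ 0.00000000e+00  0.00000000e+00  0.00000000e+00  1.00000000e+00]]
```

View pics/top.png

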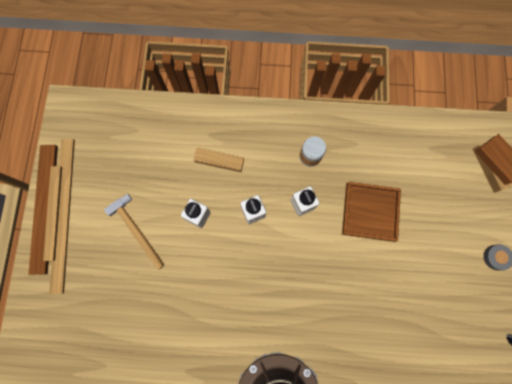

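The top view shows the bottles at about (307,199), (254,207) and (195,212), the tray at (372,211), the tin at (314,150), the offcut at (218,159) and the hammer at (135,230). The measured sizes and heights are consistent. I'll go above the nearest bottle at (577,-47).

Call:
{"method": "carry_out", "body": {
  "steps": [
    [28.2,-19.1,0,0,0,0],
    [28.2,-19.1,0,0,0,0],
    [28.2,-19.1,0,0,0,0],
    [28.2,-19.1,0,0,0,0],
    [28.2,-19.1,0,0,0,0],
    [28.2,-19.1,0,0,0,0],
    [28.2,-19.1,0,0,0,0],
    [28.2,-19.1,0,0,0,0],
    [28.2,-19.1,0,0,0,0],
    [28.2,-19.1,0,0,0,0],
    [28.2,-19.1,0,0,0,0],
    [28.2,-19.1,0,0,0,0],
    [28.2,-19.1,0,0,0,0],
    [28.2,-19.1,0,0,0,0],
    [28.2,-19.1,0,0,0,-2],
    [28.2,-19.1,0,0,0,-2],
    [28.2,-19.1,0,0,0,-2],
    [28.2,-19.1,0,0,0,0],
    [0,0,0,0,0,0],
    [0,0,0,0,0,0]
  ],
  "gripper": 1,
  "squeeze": 20
}}

```text
time: 1.97
tool_pos: [572.6, -42.1, 239.1]
tcp_rot: [0.965, 0.263, 0.0, -0.0]
force: [-0.7, -0.6, -0.3]
width: 0.999
gripper_force: 0.0
```

```bash
cat >> h.py <<'E'
def measure(f=None,near=None):
    "cap centre, body rect and ridge angle from the wrist camera, world and tool shift"
    T,im,d=look('wrist',f); P=cloud('wrist',T,d); z=P[...,2]
    s=arm.observe(); Rm=R.from_quat(s['tcp_rot']).as_matrix(); p=np.array(s['tool_pos'])
    near=p[:2] if near is None else np.array(near)
    w=(d>0)&(np.linalg.norm(P[...,:2]-near,axis=-1)<70)
    dark=im.max(-1)<110
    top=P[w&(z>123)&(z<135)&dark]
    (cx,cy),_=cv2.minEnclosingCircle(top[:,:2].astype(np.float32)) if len(top) else ((0,0),0)
    bod=P[w&(z>90)&(z<103.5)&~dark]
    br=cv2.minAreaRect(bod[:,:2].astype(np.float32))
    rid=top[top[:,2]>np.median(top[:,2])+1.2]
    ra=None
    if len(rid)>20:
        c=np.cov(rid[:,:2].T); e,v=np.linalg.eigh(c); ra=np.degrees(np.arctan2(v[1,1],v[0,1]))
    print('t',round(s['time'],2),'tcp',p.round(1),'yaw',np.degrees(np.arctan2(Rm[1,0],Rm[0,0])).round(2),'F',np.round(s['force'],1),'w',round(s['width'],3))
    print('cap',np.round((cx,cy),1),len(top),'ztop',np.median(top[:,2]).round(1),'ridge',ra,len(rid))
    print('body c',np.round(br[0],1),'size',np.round(br[1],1),'ang mod90',round(br[2]%90,2))
    sh=Rm.T@np.array([cx-p[0],cy-p[1],0]); print('shift to cap, tool',sh.round(1), 'q7',round(s['q'][6],2))
E
python3 - <<'E'
from h import *
measure('w1.png',near=(577,-47))
E
```

```text
t 2.02 tcp [572.1 -44.3 239.1] yaw 30.3 F [ 0.2 -0.6  0.4] w 1.002
cap [579.7 -49.5] 2477 ztop 128.7 ridge -162.05784447389408 147
body c [579.8 -49.3] size [62.2 62.1] ang mod90 28.38
shift to cap, tool [ 3.9  8.4 -0. ] q7 -1.15
```

View pics/w1.png

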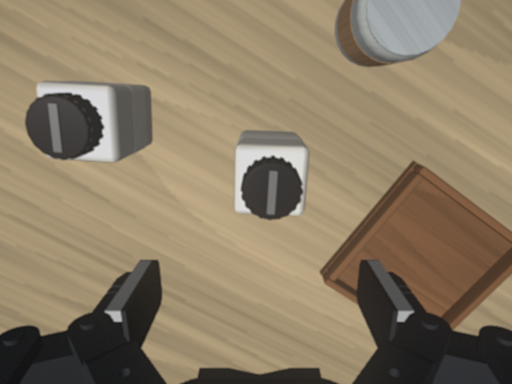

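The wrist view shows bottle 1's cap at (272,188) with its ridge along the image vertical. The tight fit to the 62 mm body and the 128.7 mm top height both check out. I'll descend around the cap, grip it and twist.

Call:
{"method": "carry_out", "body": {
  "steps": [
    [1.2,2.4,25,0,0,0],
    [1.2,2.4,25,0,0,0],
    [1.2,2.4,25,0,0,0],
    [0,0,20,0,0,0],
    [0,0,18,0,0,0],
    [0,0,12,0,0,0],
    [0,0,0,0,0,0],
    [0,0,0,0,0,0]
  ]
}}

```text
time: 2.68
tool_pos: [578.1, -50.7, 114.1]
tcp_rot: [0.966, 0.26, -0.001, 0.0]
force: [0.3, 0.1, 1.2]
width: 0.999
gripper_force: 0.0
```

Call:
{"method": "carry_out", "body": {
  "steps": [
    [0,0,0,0,0,0],
    [0,0,0,0,0,0],
    [0,0,0,0,0,0],
    [0,0,0,0,0,0],
    [0,0,0,0,0,0],
    [0,0,0,0,0,0],
    [0,0,0,0,0,0],
    [0,0,0,0,0,0]
  ],
  "gripper": 0,
  "squeeze": 20
}}

```text
time: 3.35
tool_pos: [579.2, -49.0, 115.3]
tcp_rot: [0.965, 0.261, 0.001, 0.0]
force: [-2.6, -0.2, 7.0]
width: 0.531
gripper_force: 21.6
```

Call:
{"method": "carry_out", "body": {
  "steps": [
    [0,0,0,0,0,-4],
    [0,0,0,0,0,-4],
    [0,0,0,0,0,-4],
    [0,0,0,0,0,-4],
    [0,0,0,0,0,-4],
    [0,0,0,0,0,-4],
    [0,0,0,0,0,0],
    [0,0,0,0,0,0],
    [0,0,0,0,0,0],
    [0,0,0,0,0,0]
  ]
}}

```text
time: 4.18
tool_pos: [579.7, -49.2, 115.3]
tcp_rot: [0.89, 0.456, 0.001, 0.001]
force: [-0.3, -0.3, 5.8]
width: 0.529
gripper_force: 21.5
```

Call:
{"method": "carry_out", "body": {
  "steps": [
    [0,0,0,0,0,0],
    [0,0,0,0,0,0],
    [0,0,0,0,0,0],
    [0,0,0,0,0,0],
    [0,0,0,0,0,0],
    [0,0,-15,0,0,0],
    [0,0,-35,0,0,0],
    [0,0,-40,0,0,0],
    [0,0,-35,0,0,0],
    [0,0,0,0,0,0],
    [0,0,0,0,0,0]
  ],
  "gripper": 1
}}

```text
time: 5.1
tool_pos: [580.1, -49.0, 241.7]
tcp_rot: [0.89, 0.456, 0.002, 0.001]
force: [-0.7, 0.5, -0.6]
width: 1.001
gripper_force: 0.0
```

```bash
python3 - <<'E'
from h import *
measure('w2.png',near=(579,-49))
E
```

```text
t 5.15 tcp [579.  -49.2 239.8] yaw 54.21 F [ 0.6 -0.4 -0.7] w 1.002
cap [580.9 -48.8] 2401 ztop 128.7 ridge 56.63866463348198 150
body c [580.4 -49.5] size [61.9 61.7] ang mod90 52.21
shift to cap, tool [1.5 1.4 0. ] q7 -0.77
```

View pics/w2.png

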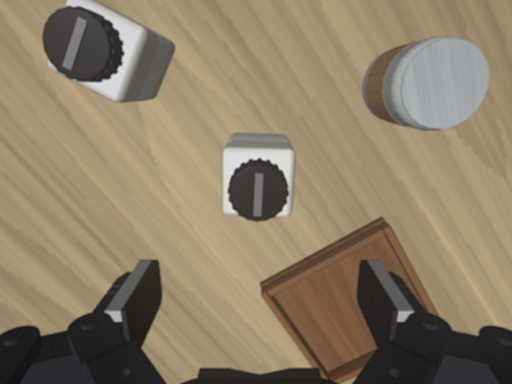

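The second wrist picture shows bottle 1's body turned 24° along with its cap, with the ridge still aligned with the body at (258,190). That cap is tight, so I'm going to bottle 2.

Call:
{"method": "carry_out", "body": {
  "steps": [
    [21.1,-24.3,0,0,0,0],
    [21.1,-24.3,0,0,0,0],
    [21.1,-24.3,0,0,0,0],
    [21.1,-24.3,0,0,0,0],
    [21.1,-24.3,0,0,0,0],
    [0,0,0,0,0,4.5],
    [0,0,0,0,0,4.5],
    [0,0,0,0,0,4.5],
    [0,0,0,0,0,4.5],
    [0,0,0,0,0,4.5],
    [0,0,0,0,0,4.5],
    [0,0,0,0,0,0],
    [0,0,0,0,0,0],
    [0,0,0,0,0,0]
  ]
}}

```text
time: 6.32
tool_pos: [541.5, 107.4, 238.4]
tcp_rot: [0.972, 0.237, -0.001, 0.0]
force: [-0.1, -0.4, 0.2]
width: 1.004
gripper_force: 0.0
```

```bash
python3 - <<'E'
from h import *
measure('w3.png',near=(542,107))
E
```

```text
t 6.37 tcp [541.6 107.4 238.7] yaw 27.35 F [-0.7 -0.1  0.3] w 1.006
cap [543.1 107.6] 2506 ztop 128.6 ridge -163.3251205238333 176
body c [543.5 108. ] size [60.8 62.1] ang mod90 27.53
shift to cap, tool [ 1.4  0.5 -0. ] q7 -1.5
```

Call:
{"method": "carry_out", "body": {
  "steps": [
    [1.2,0,25,0,0,0],
    [0,0,25,0,0,0],
    [0,0,25,0,0,0],
    [0,0,20,0,0,0],
    [0,0,18,0,0,0],
    [0,0,12,0,0,0],
    [0,0,0,0,0,0],
    [0,0,0,0,0,0]
  ]
}}

```text
time: 7.03
tool_pos: [542.6, 107.9, 113.9]
tcp_rot: [0.972, 0.236, -0.001, -0.0]
force: [0.4, 0.3, -0.5]
width: 0.997
gripper_force: 0.0
```

Call:
{"method": "carry_out", "body": {
  "steps": [
    [0,0,0,0,0,0],
    [0,0,0,0,0,0],
    [0,0,0,0,0,0],
    [0,0,0,0,0,0],
    [0,0,0,0,0,0],
    [0,0,0,0,0,0],
    [0,0,0,0,0,0],
    [0,0,0,0,0,0]
  ],
  "gripper": 0
}}

```text
time: 7.7
tool_pos: [543.4, 108.5, 115.2]
tcp_rot: [0.972, 0.235, 0.001, -0.0]
force: [-1.9, -0.2, 6.4]
width: 0.525
gripper_force: 22.2
```

Call:
{"method": "carry_out", "body": {
  "steps": [
    [0,0,0,0,0,-4],
    [0,0,0,0,0,-4],
    [0,0,0,0,0,-4],
    [0,0,0,0,0,-4],
    [0,0,0,0,0,-4],
    [0,0,0,0,0,-4],
    [0,0,0,0,0,0],
    [0,0,0,0,0,0],
    [0,0,0,0,0,0],
    [0,0,0,0,0,0]
  ]
}}

```text
time: 8.53
tool_pos: [543.4, 108.6, 115.2]
tcp_rot: [0.902, 0.432, 0.001, 0.0]
force: [-2.9, -0.3, 6.3]
width: 0.529
gripper_force: 22.3
```

Call:
{"method": "carry_out", "body": {
  "steps": [
    [0,0,0,0,0,0],
    [0,0,0,0,0,0],
    [0,0,0,0,0,0],
    [0,0,0,0,0,0],
    [0,0,0,0,0,0],
    [0,0,-15,0,0,0],
    [0,0,-35,0,0,0],
    [0,0,-40,0,0,0],
    [0,0,-35,0,0,0],
    [0,0,0,0,0,0],
    [0,0,0,0,0,0]
  ],
  "gripper": 1
}}

```text
time: 9.45
tool_pos: [544.2, 108.5, 241.6]
tcp_rot: [0.902, 0.432, 0.002, 0.001]
force: [0.6, -0.1, -0.2]
width: 1.001
gripper_force: 0.0
```

```bash
python3 - <<'E'
from h import *
measure('w4.png',near=(542,107))
E
```

```text
t 9.5 tcp [543.2 108.  239.8] yaw 51.21 F [-0.2 -0.3 -0.5] w 0.998
cap [543.2 107.6] 2462 ztop 128.7 ridge 58.686252140069776 190
body c [542.7 107.5] size [62.4 61.9] ang mod90 27.11
shift to cap, tool [-0.3  0.2  0. ] q7 -1.13
```

View pics/w4.png

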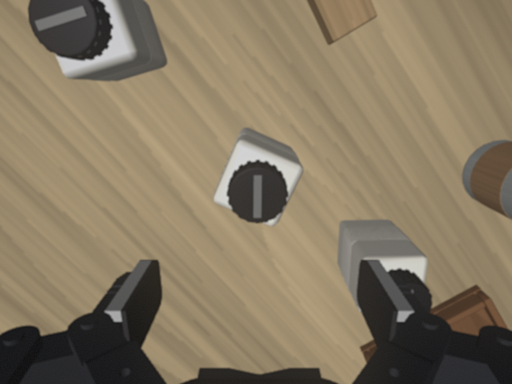

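The picture shows bottle 2 at (258,190) with its ridge turned about 24° relative to the body, and the body unchanged at 27°. Bottle 2 is the loose one. I'll align with its body, descend and grasp it.

Call:
{"method": "carry_out", "body": {
  "steps": [
    [0,0,0,0,0,4],
    [0,0,0,0,0,4],
    [0,0,0,0,0,4],
    [0,0,0,0,0,4],
    [0,0,0,0,0,4],
    [0,0,0,0,0,4],
    [0,0,25,0,0,0],
    [0,0,25,0,0,0],
    [0,0,25,0,0,0],
    [0,0,20,0,0,0],
    [0,0,20,0,0,0],
    [0,0,15,0,0,0],
    [0,0,15,0,0,0],
    [0,0,12,0,0,0],
    [0,0,10,0,0,0],
    [0,0,0,0,0,0],
    [0,0,0,0,0,0]
  ]
}}

```text
time: 10.92
tool_pos: [542.1, 107.8, 71.3]
tcp_rot: [0.972, 0.235, -0.001, 0.0]
force: [0.1, 0.1, -0.4]
width: 1.003
gripper_force: 0.0
```

Call:
{"method": "carry_out", "body": {
  "steps": [
    [0,0,0,0,0,0],
    [0,0,0,0,0,0],
    [0,0,0,0,0,0],
    [0,0,0,0,0,0],
    [0,0,0,0,0,0],
    [0,0,0,0,0,0],
    [0,0,0,0,0,0],
    [0,0,0,0,0,0]
  ],
  "gripper": 0,
  "squeeze": 40
}}

```text
time: 11.58
tool_pos: [543.5, 108.4, 73.2]
tcp_rot: [0.972, 0.235, 0.001, -0.0]
force: [-1.6, 1.2, 6.8]
width: 0.717
gripper_force: 45.1
```

Call:
{"method": "carry_out", "body": {
  "steps": [
    [0,0,-4,0,0,0],
    [0,0,-8,0,0,0],
    [0,0,-14,0,0,0],
    [0,0,-20,0,0,0],
    [0,0,-24,0,0,0],
    [0,0,-24,0,0,0],
    [0,0,-24,0,0,0],
    [0,0,-24,0,0,0],
    [0,0,-24,0,0,0],
    [0,0,-18,0,0,0],
    [0,0,-10,0,0,0],
    [0,0,-4,0,0,0],
    [0,0,0,0,0,0],
    [0,0,0,0,0,0]
  ]
}}

```text
time: 12.75
tool_pos: [542.4, 107.8, 269.2]
tcp_rot: [0.972, 0.235, -0.001, 0.0]
force: [-0.5, 0.1, -5.3]
width: 0.719
gripper_force: 45.4
```

Call:
{"method": "carry_out", "body": {
  "steps": [
    [-2.4,5.4,0,0,0,0],
    [-4.8,10.9,0,0,0,0],
    [-7.2,16.3,0,0,0,0],
    [-9.6,21.7,0,0,0,0],
    [-9.6,21.7,0,0,0,0],
    [-9.6,21.7,0,0,0,0],
    [-9.6,21.7,0,0,0,0],
    [-9.6,21.7,0,0,0,0],
    [-9.6,21.7,0,0,0,0],
    [-9.6,21.7,0,0,0,0],
    [-9.6,21.7,0,0,0,0],
    [-9.6,21.7,0,0,0,0],
    [-9.6,21.7,0,0,0,0],
    [-9.6,21.7,0,0,0,0],
    [-9.6,21.7,0,0,0,0],
    [-9.6,21.7,0,0,0,0],
    [-7.2,16.3,0,0,0,0],
    [-4.8,10.9,0,0,0,0],
    [-2.4,5.4,0,0,0,0],
    [0,0,0,0,0,0]
  ]
}}

```text
time: 14.42
tool_pos: [564.5, -272.8, 269.6]
tcp_rot: [0.972, 0.234, -0.001, -0.0]
force: [-0.6, -0.7, -5.2]
width: 0.719
gripper_force: 45.3
```

```bash
python3 - <<'E'
from h import *
s=arm.observe();print(s['time'],s['tool_pos'],s['force'],s['width'],R.from_quat(s['tcp_rot']).as_matrix().round(3))
T,im,d=look('top','t5.png')
find('top',T,'tray_in')
T,im,d=look('wrist','w5.png'); find('wrist',T,'tray_in'); find('wrist',T,'jar_a_center')
E
```

```text
14.4167 [ 564.52254542 -272.81958131  269.55581212] [-0.59520366 -0.74791894 -5.16437413] 0.7189335957681295 [[ 0.89   0.455 -0.001]
 [ 0.455 -0.89  -0.   ]
 [-0.001 -0.    -1.   ]]
tray_in place_of 0.71 [ 565.3 -270.3    9.3]
tray_in place_of 0.78 [ 565.6 -267.3    5.7]
```

View pics/w5.png

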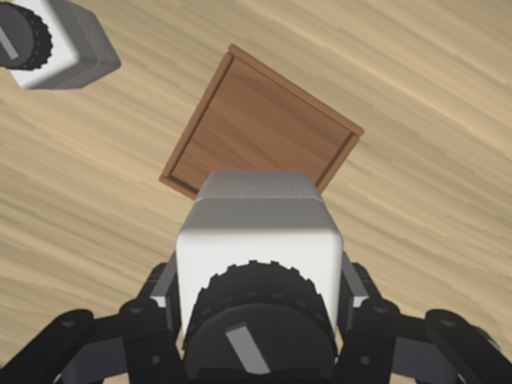

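The wrist picture shows the held bottle at (260,250) over the tray, whose centre is at (566,-270) in both views. I'm lowering the bottle.

Call:
{"method": "carry_out", "body": {
  "steps": [
    [2,-2,6,0,0,0],
    [0,0,14,0,0,0],
    [0,0,20,0,0,0],
    [0,0,22,0,0,0],
    [0,0,22,0,0,0],
    [0,0,22,0,0,0],
    [0,0,20,0,0,0],
    [0,0,16,0,0,0],
    [0,0,12,0,0,0],
    [0,0,10,0,0,0],
    [0,0,6,0,0,0],
    [0,0,5,0,0,0],
    [0,0,4,0,0,0],
    [0,0,3,0,0,0],
    [0,0,2,0,0,0],
    [0,0,0,0,0,0],
    [0,0,0,0,0,0],
    [0,0,0,0,0,0]
  ]
}}

```text
time: 16.17
tool_pos: [566.4, -268.5, 86.7]
tcp_rot: [0.972, 0.235, 0.0, 0.0]
force: [-0.1, -0.1, -4.5]
width: 0.723
gripper_force: 45.2
```

Call:
{"method": "carry_out", "body": {
  "steps": [
    [0,0,1,0,0,0],
    [0,0,1,0,0,0],
    [0,0,1,0,0,0],
    [0,0,1,0,0,0],
    [0,0,0,0,0,0],
    [0,0,0,0,0,0]
  ]
}}

```text
time: 16.67
tool_pos: [566.2, -268.4, 82.3]
tcp_rot: [0.972, 0.235, 0.0, 0.0]
force: [-0.1, 0.2, -3.0]
width: 0.718
gripper_force: 45.2
```

Call:
{"method": "carry_out", "body": {
  "steps": [
    [0,0,0.6,0,0,0],
    [0,0,0.4,0,0,0],
    [0,0,0,0,0,0],
    [0,0,0,0,0,0]
  ]
}}

```text
time: 17.0
tool_pos: [566.2, -268.3, 82.2]
tcp_rot: [0.972, 0.235, 0.0, 0.0]
force: [-3.2, 2.2, 6.6]
width: 0.722
gripper_force: 46.5
```

The force has changed sign, so the bottle has touched down. I'm releasing it and rising.

Call:
{"method": "carry_out", "body": {
  "steps": [
    [0,0,0,0,0,0],
    [0,0,0,0,0,0],
    [0,0,0,0,0,0],
    [0,0,0,0,0,0],
    [0,0,0,0,0,0],
    [0,0,0,0,0,0],
    [0,0,-8,0,0,0],
    [0,0,-20,0,0,0],
    [0,0,-30,0,0,0],
    [0,0,-35,0,0,0],
    [0,0,-35,0,0,0],
    [0,0,-35,0,0,0],
    [0,0,0,0,0,0],
    [0,0,0,0,0,0]
  ],
  "gripper": 1
}}

```text
time: 18.17
tool_pos: [567.5, -268.7, 247.5]
tcp_rot: [0.972, 0.235, 0.002, 0.002]
force: [0.2, -0.7, -1.0]
width: 0.994
gripper_force: 0.0
```

```bash
python3 - <<'E'
from h import *
T,im,d=look('wrist','w6.png'); P=cloud('wrist',T,d)
m=(d>0)&(P[...,2]>133)&(P[...,2]<143)&(np.linalg.norm(P[...,:2]-[566,-268],axis=-1)<60)
q=P[m]; print(len(q),np.median(q[:,2]),cv2.minEnclosingCircle(q[:,:2].astype(np.float32)))
T,im,d=look('top'); P=cloud('top',T,d)
m=((P[...,2]>122)&(P[...,2]<137)&(d>0)).astype(np.uint8); n,l,s,c=cv2.connectedComponentsWithStats(m)
for i in range(1,n):
    if s[i,4]>80: print(s[i,4],P[l==i].mean(0).round(1))
E
```

```text
2777 137.68049441849612 ((565.6990356445312, -268.73199462890625), 24.096372604370117)
196 [577.3 -47.1 128.1]
204 [517.2 283.9 128.1]
```

View pics/w6.png

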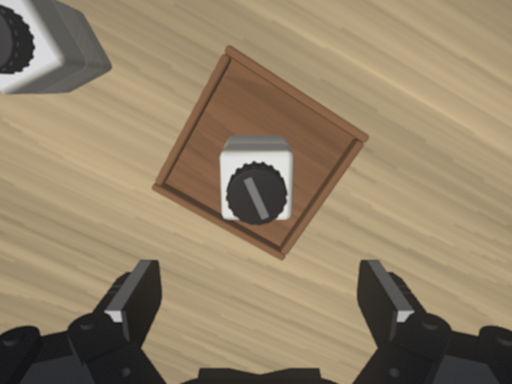

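The bottle stands upright in the tray (cap at (257,193), top 137.7 mm above the bench, centred to within a few millimetres). The other two bottles haven't moved.

```bash
python3 -c "
from bench import arm
print(arm.job_done())"
```

```text
the job is handed in; nothing more can be done
None
```

The middle bottle had the loose cap: it turned about 24° while its body stayed still. The bottle now stands upright near the centre of the rework tray, and the job is handed in; no verdict came back.

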